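# Shut off the fire trough's gas with its key

## Robot

A 6-joint arm with a two-finger parallel gripper is mounted at the origin on the work surface. World frame = base frame: x ahead of the robot, y to its left, z up, the work surface at z = 0. Lengths are in mm, angles in rad, forces in N, time in s.
With the tool pointing down it reaches from about 400 to 925 mm from the base axis. Payload 12.5 kg.
Tool frame: the origin (TCP) lies at the very end of the fingers, on their centre line; the grasp point (between the pads) lies env.grip_point_offset behind it (env.grip_point_offset is the distance from the TCP to the grasp point, in mm); y points along the fingers, z is the direction in which the jaws open and shut, and the axes are right-handed (so a half turn about y gives the same grasp; the last joint's range is limited). The gripper opens to 95 mm and grips with 3 to 60 N. Pads are 20 mm wide; open, the fingers measure 119 mm over their backs; the gripper's body (75 mm by 180 mm) begins 59 mm behind the grasp point.
Start: joints at [1.236, 0.491, 1.559, -0, 1.092, -0.106], TCP at [141.737, 608.734, 214.661] pointing down, gripper open.
Joint ranges: [-3.1, 3.1], [-0.84, 2.19], [0.05, 2.79], [-1.13, 4.28], [0.06, 2.93], [-2.69, 2.69]. Speed limits (rad/s): [2.22, 2.22, 2.79, 3.14, 3.14, 3.14].

## Interface

Orientations are given as [roll, pitch, yaw] about the fixed x, y, z axes, in that order (R = Rz(yaw) Ry(pitch) Rx(roll)).
In Python, from cell import readout, read_camera, env, nets gives the robot as it stands.
- The arm moves only by the tool apply_moves, never from a script. Its argument "increments" is a list of rows, each a list of 3 entries, a list of its own where there are three numbers: the shift along the tool's x, y, z in cm, then the turn, a rotation vector about the tool's x, y, z in degrees, then the finger opening in cm, from 0 to 9.51. A call has exactly 5 rows; each row shifts and turns the pose as measured when the row begins, along the tool's axes as they then stand; what a row does not reach is not made up. A row lasts 1/8 s, in which the tool goes at most 62.5 mm and 10.7 degrees, less where a joint would pass 70% of its speed; a pose out of reach is approached as far as the arm can. A call with a gripper value outside its range is refused whole. The fingers move at their own pace and stop on an object; the grip force is fixed at half the most. Time passes only in rows, so rows that do not move let the fingers close, or fill a call up. It gives the time, the measured TCP pose, the force and the opening at its end, in the units of the state.
- readout.state(): the state, without advancing time (a new reading comes with each control period).
- read_camera(name): name is "scene" or "side" or "wrist"; returns a dict with "img" (480x640x3 uint8, red, green, blue), "vfov" (degrees; the focal length in pixels is half the picture's height over the tangent of half this angle, whatever the lens; pixels are square), "cx", "cy" (the principal point, pixels), "rvec" (rotation vector, rad) and "tvec" (3), from world to camera coordinates, as OpenCV has them; the wrist camera has in their place "mount" (4x4, takes a point from camera to tool coordinates, whose origin is the TCP and whose axes are the tool frame's). Camera axes: x right, y down, z forward; pixel columns grow to the right and rows downward; lengths in mm; the calibration is good to about 2 mm. The wrist camera is an equidistant fisheye: a pixel r from the principal point sees the ray r / f radians off the axis. A picture is of the moment at which its call begins: read the wrist's pose just before it. There is no depth.
- env.job_done(): hands the job in, once; it reports no verdict.
Trained networks look in a picture, given as the dict that the camera call returned (one of the last four; its "shot" number tells which), for a name from the list of things; names that differ only in an ending like _2 or _b are one class to them, and where a whole thing is asked for, a point or a joint stands for the part that bears it (a point fixed in the world has none). Each returns a list of dicts, best first, with "confidence" (0 to 1); they miss things now and then, are a little off and sometimes report something else, mostly with a low value. They report only what shows in the picture. A call takes as long as a camera call. They do not tell look-alikes from the thing itself.
- nets.look_for(picture, thing): "point" ([x, y, z] in mm, in the coordinates of the camera as it stood for that picture, good to about 4 mm: the middle of the surface that is visible of it).
- nets.mark_of(picture, thing): "point" ([x, y, z] in mm, in the coordinates of the camera as it stood for that picture, good to about 4 mm: a listed point, or the origin of a listed thing).
The state is a dict: "t": time; "joints": joint angles; "qvel": joint speeds; "tau": joint torques, N m; "eef_pos": TCP position; "tcp_rot": TCP orientation; "ft_force": force on the tool from outside, world axes, zero at the start; "moment": the same for the moment, N m; "opening": opening from 0.0 (shut) to 1.0 (fully open).
Only numpy, scipy, OpenCV 4.12 (cv2) and the standard library are available. Lean on these libraries where they do the work, as an engineer would, in place of code of your own. Each camera call takes 0.05 s, during which the arm holds its last target. There are 200 camera calls.

## Task

The fire is out for the night, so shut off the gas to the concrete fire trough on the patio table. Take the loose gas key that stands on the table, lower its square socket into the round chrome flange and turn it while pressing down until it drops fully onto the square valve stem, then turn it clockwise (seen from above) as far as it will go. Leave the key standing in the valve, let go of it, and do not shift or knock over the other things on the table.

Things in the scene. Friction and masses are not known exactly. Their poses are not given: they have to be found in the camera images.
- key_grip (a point): Loose gas key, about 0.2 kg, 124 mm tall, standing upright on its socket end; z up along it. Its top is a flat brass bow 44 mm wide (key's x), 10 mm thick (key's y), 40 mm tall; this point is the bow's middle, 104 mm above the foot. Below are a 12 mm rod and a round steel socket 26 mm across, 40 mm tall. Pinch the bow across its thickness from above.
- key_mouth (a point): Centre of the key's open foot, 104 mm below the bow's middle; same axes as the key. The foot has a square hole 14 mm wide and 22 mm deep, its sides along the key's x and y; it fits the stem wherever the two squares are in line (every 90 degrees).
- flange (a point): Centre of the chrome flange (68 mm across, 3 mm high) on the trough's flat end deck, at deck level, 100 mm above the table. A round bore 31 mm across and 30 mm deep goes down from here, the valve stem in its middle. The concrete trough is fixed, 560 (its y) x 180 (its x) x 100 mm; the point lies 75 mm from its +y end, 90 mm from either side; the deck is clear 75 mm around.
- stem_top (a point): Middle of the tip of the upright brass valve stem: 12 mm square, its last 4 mm tapering to 7 mm square, 16 mm proud of the bore's floor, tip 14 mm below the flange point. Its x and y are square to its flats and turn with it. Fully down, the key's foot rests on the bore's floor, 16 mm below this point; with the squares out of line it stays up on the taper.
- valve (a joint): Angle of the valve stem in rad: 0 at the open stop, 1.571 at the closed stop, growing as the stem turns clockwise seen from above. Friction of about 0.12 N m holds it where it is left. The key has about 10 degrees of play on the stem to either side.
- succulent_pot: White ceramic pot with a succulent, 108 mm across, 90 mm tall (130 mm with the plant); origin under its middle. Leave alone.
- tumbler: Stainless steel tumbler with a clip-on lid, 88 mm across, 170 mm tall; origin under its middle. Leave alone.
- glass_jar: Open clear glass jar, 80 mm across, 115 mm tall; origin under its middle. Leave alone.
- trowel: Green plastic trowel lying on the table, 290 mm long along its x, 70 mm wide, 29 mm tall; origin under the neck. Leave alone.
- lantern: Small grey solar lantern, 95 x 95 mm, 150 mm tall; origin under its middle. Leave alone.
Things that resemble listed ones, but are neither listed nor needed, are in the scene too. Of the things that look like the part that bears key_grip, take the one that is farthest from the robot's base at the start.

How it is judged (in metres and radians):
On the way, in this order (a step that is already met when the one before it is completed fails the run):
1. the key has dropped fully onto the square stem while the valve is still open (z of key_mouth in the frame of stem_top below -0.01 m and horizontal distance between key_mouth and stem_top below 0.004 m and value of joint valve below 1.1 rad), for 0.1 s.
2. the valve has been turned clockwise to its closed stop with the key on the stem (value of joint valve above 1.4 rad and z of key_mouth in the frame of stem_top below -0.01 m and horizontal distance between key_mouth and stem_top below 0.004 m), for 0.1 s.
At the end, for the whole second after the job is handed in: The valve stands within 10 degrees of its closed stop (joint above 1.40 of 1.571); the released key stands upright (within 0.2 rad) down on the stem, its foot at least 10 mm below the stem's tip and within 4 mm of its axis; the other things are where they were (all of step 2 and angle between key_grip's own z axis and vertical below 0.2 rad and contact force between gas_key and the fingers below 0.1 N); the robot touches nothing.
It fails at once if another thing on the table was shifted by more than 30 mm or knocked over (distance of any of succulent_pot, tumbler, glass_jar, trowel, lantern from where it was at the start of the episode above 0.03 m or angle between any of succulent_pot, tumbler, glass_jar, lantern's own z axis and vertical above 0.5 rad).
It also fails if it takes over 54 s, if anything falls off the work surface, if the arm or the gripper's body presses on something with over 40 N, if the wrist force passes 120 N, or if a joint passes its speed limit or range.

## Working session

There is one attempt and no reset: what is moved stays moved. The work goes in short steps, Python scripts to look and compute and a tool call to move; the robot and the scene stay as the last step left them, time stands still between calls to the robot, and variables do not carry over. Pictures are saved under pics/ and viewed, about 8 in all and at most 12, crops included, and the job is handed in when it is done.

Besides the shell and the picture viewer there is one more tool, called after ">>>" by a JSON object that holds its "op" and its "data", one argument or row to a line. apply_moves: Moves the arm, as the interface text tells. Its arguments: {"type":"object","properties":{"increments":{"type":"array"}},"required":["increments"]}

```bash
ls; mkdir -p pics; cat > h.py <<'E'
import numpy as np, cv2
from scipy.spatial.transform import Rotation as R
from cell import readout, read_camera, env, nets
def T_wc(p,s=None):
    "camera->world 4x4"
    T=np.eye(4)
    if 'mount' in p:
        s=s or readout.state()
        T[:3,:3]=R.from_euler('xyz',s['tcp_rot']).as_matrix();T[:3,3]=s['eef_pos']
        return T@np.array(p['mount'])
    Rm=R.from_rotvec(np.ravel(p['rvec'])).as_matrix()
    T[:3,:3]=Rm.T;T[:3,3]=-Rm.T@np.ravel(p['tvec']);return T
def w(T,x): return T[:3,:3]@np.array(x)+T[:3,3]
def pix(p,T,x):
    c=T[:3,:3].T@(np.array(x)-T[:3,3]); f=240/np.tan(np.radians(p['vfov']/2))
    if 'mount' in p:
        r=np.hypot(c[0],c[1]);th=np.arctan2(r,c[2]);return np.array([p['cx'],p['cy']])+f*th*c[:2]/r
    return np.array([p['cx'],p['cy']])+f*c[:2]/c[2]
def ray(p,T,uv):
    f=240/np.tan(np.radians(p['vfov']/2));d=(np.array(uv)-[p['cx'],p['cy']])/f
    if 'mount' in p:
        th=np.hypot(*d);v=np.r_[d/th*np.sin(th),np.cos(th)]
    else: v=np.r_[d,1]
    return T[:3,:3]@v
def atz(p,T,uv,z):
    v=ray(p,T,uv);return T[:3,3]+v*(z-T[2,3])/v[2]
E
python3 - <<'E'
from h import *
s=readout.state();print({k:np.round(v,3) for k,v in s.items()},env.grip_point_offset)
for n in ['scene','side','wrist']:
    s=readout.state();p=read_camera(n);T=T_wc(p,s)
    cv2.imwrite(f'pics/{n}0.png',p['img'][:,:,::-1]);print(n,p['vfov'],T[:3,3].round())
    for th in ['key_grip','key_mouth','flange','stem_top','succulent_pot','tumbler','glass_jar','trowel','lantern']:
        for d in nets.mark_of(p,th)[:4]:
            x=w(T,d['point']);print(th,x.round(1),pix(p,T,x).round(),round(d['confidence'],2))
E
```

```text
pics
{'t': np.float64(0.0), 'joints': array([ 1.236,  0.492,  1.559, -0.   ,  1.092, -0.106]), 'qvel': array([ 0.   , -0.002, -0.002, -0.003,  0.001,  0.001]), 'tau': array([ 0.0000e+00, -6.1264e+01, -2.5817e+01,  6.9000e-02,  4.8000e-02,
       -0.0000e+00]), 'eef_pos': array([141.644, 608.464, 214.038]), 'tcp_rot': array([-1.572,  0.   , -0.229]), 'ft_force': array([-0.337, -0.428, -0.303]), 'moment': array([ 0.019, -0.033, -0.027]), 'opening': np.float64(1.002)} 18.8
scene 53.10040062476015 [1235.  380.  868.]
key_grip [525.2 272.  103.8] [396. 249.] 0.96
key_grip [433.  288.5 104.6] [414. 223.] 0.96
key_grip [424.3 200.2 103.9] [378. 211.] 0.81
key_grip [348.2 250.1 105.9] [407. 196.] 0.78
key_mouth [345.4 248.8  -0.7] [401. 226.] 0.7
key_mouth [ 4.293e+02  2.041e+02 -4.000e-01] [375. 243.] 0.65
key_mouth [523.6 270.4  -2.2] [390. 279.] 0.64
key_mouth [437.3 282.7  -5.5] [405. 256.] 0.62
flange [529.7  70.6 100.1] [309. 227.] 0.76
stem_top [526.9  71.9  98.6] [310. 227.] 0.23
succulent_pot [ 757.3 -194.8    2.1] [161. 294.] 0.94
tumbler [363.1 427.8  -2.3] [470. 250.] 0.96
tumble
[... 334 characters left out ...]
3] [256. 190.] 0.7
key_mouth [342.6 257.3  -3.4] [226. 238.] 0.81
key_mouth [521.1 272.1  -1.4] [299. 224.] 0.8
key_mouth [429.5 290.9  -3.7] [261. 223.] 0.78
key_mouth [519.4 279.8 101.5] [296. 190.] 0.7
flange [523.2  71.   97.3] [312. 258.] 0.74
succulent_pot [ 754.3 -187.1   -1.4] [454. 377.] 0.75
tumbler [359.  429.3  -2.5] [229. 189.] 0.91
glass_jar [675.2 384.8  -4. ] [350. 187.] 0.8
trowel [766.6  48.1  -5.3] [422. 282.] 0.68
trowel [524.6  71.9  97.3] [313. 258.] 0.16
lantern [547.3 494.5  -3.5] [297. 167.] 0.87
lantern [766.2  48.3  -2. ] [422. 281.] 0.47
wrist 65.70646984690485 [ 66. 627. 385.]
tumbler [357.1 429.3   3.5] [228. 403.] 0.8
trowel [358.8 432.1   5.4] [230. 404.] 0.16
```

```bash
python3 - <<'E'
import cv2
a=cv2.imread('pics/scene0.png');cv2.imwrite('pics/crop.png',cv2.resize(a[150:350,270:510],None,fx=3,fy=3,interpolation=cv2.INTER_CUBIC))
E
```

```text
(no output)
```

View pics/scene0.png

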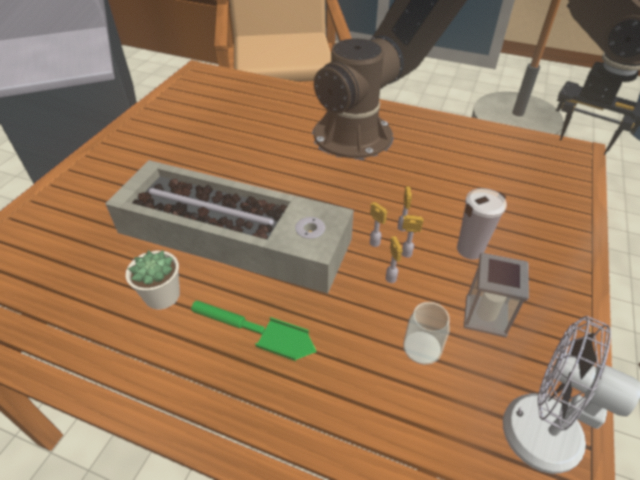

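View pics/crop.png

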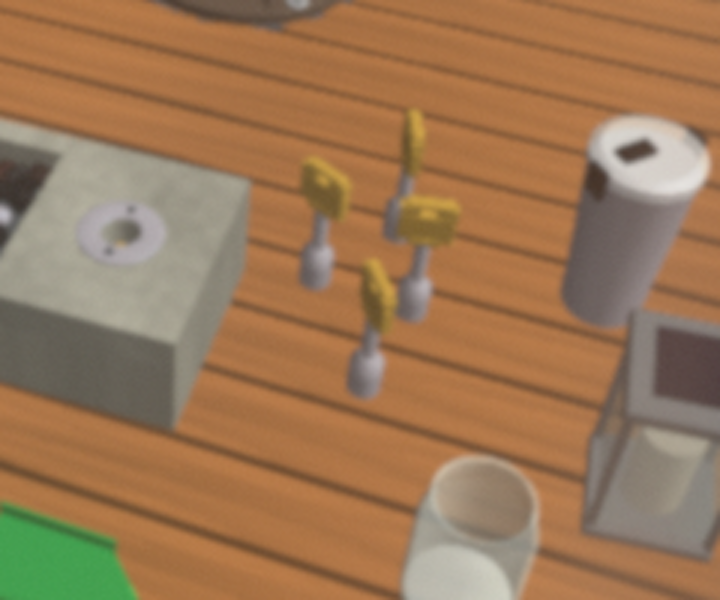

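The candidates are the four keys at pixels (396,249), (414,223), (378,211) and (407,196). Their distances from the base are about 589, 520, 468 and 429 mm. I'll take the key at (396,249), world (522,272), because it is farthest from the base (355,130), and the enlarged crop confirms it. Next I move over it for a look from above.

>>> {"op": "apply_moves", "data": {
  "increments": [
    [[4.3, -3, -3], [0, 0, 0], 9.5],
    [[4.6, -2.5, -3.2], [0, 0, 0], 9.5],
    [[4.6, -2.5, -3.2], [0, 0, 0], 9.5],
    [[4.6, -2, -3.2], [0, 0, 0], 9.5],
    [[4.6, -2, -3.2], [0, 0, 0], 9.5]
  ]
}}

```text
t: 2.12
eef_pos: [329.9, 399.6, 336.5]
tcp_rot: [-1.573, -0.0, -0.223]
ft_force: [0.8, 0.8, 0.4]
opening: 0.999
```

>>> {"op": "apply_moves", "data": {
  "increments": [
    [[4.6, 0, -3.2], [0, 0, 0], 9.5],
    [[4.6, 0, -3.2], [0, 0, 0], 9.5],
    [[4.6, 0, -3.2], [0, 0, 0], 9.5],
    [[4.6, 0, -3.2], [0, 0, 0], 9.5],
    [[4.6, 0, -3.2], [0, 0, 0], 9.5]
  ]
}}

```text
t: 2.75
eef_pos: [524.3, 185.2, 340.0]
tcp_rot: [-1.569, -0.004, -0.223]
ft_force: [0.1, 0.6, -0.5]
opening: 0.999
```

```bash
python3 - <<'E'
from h import *
s=readout.state();p=read_camera('wrist');T=T_wc(p,s);print(s['t'],s['eef_pos'],s['tcp_rot'],s['joints'],p['mount'])
cv2.imwrite('pics/w1.png',p['img'][:,:,::-1])
for th in ['key_grip','key_mouth','flange','stem_top']:
    for d in nets.mark_of(p,th)[:5]:
            x=w(T,d['point']);print(th,x.round(1),pix(p,T,x).round(),round(d['confidence'],2))
E
```

```text
2.75 [524.28464763 185.15239521 339.99589971] [-1.56880069 -0.00427604 -0.22273055] [ 2.20695543e-01  2.84967598e-01  1.54755011e+00 -3.31109640e-05
  1.30435626e+00 -1.12736586e+00] [[ 1.12885278e-03  9.60446742e-01  2.78461453e-01 -7.78907886e+01]
 [-7.31474276e-04 -2.78460763e-01  9.60447327e-01 -1.70352487e+02]
 [ 9.99999095e-01 -1.28789102e-03  3.88200880e-04  1.12052450e+00]
 [ 0.00000000e+00  0.00000000e+00  0.00000000e+00  1.00000000e+00]]
key_grip [518.8 270.8 105.9] [396. 190.] 0.83
key_grip [424.3 206.7 106.7] [320. 118.] 0.69
key_grip [429.1 291.4 106.4] [398. 107.] 0.62
key_grip [345.2 256.1 105.9] [349.  40.] 0.59
key_mouth [520.8 272.6   1.4] [383. 181.] 0.62
key_mouth [425.7 203.6   1.5] [318. 124.] 0.61
key_mouth [346.6 254.3  -2.6] [342.  62.] 0.61
key_mouth [4.293e+02 2.896e+02 3.000e-01] [381. 114.] 0.58
flange [531.3  74.6  96.8] [231. 237.] 0.93
stem_top [528.8  77.8  86. ] [235. 232.] 0.68
```

View pics/w1.png

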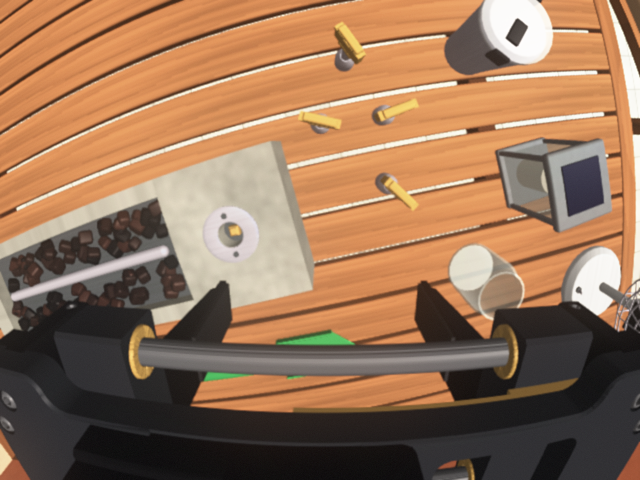

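The target key's bow runs from about (386,178) to (416,207). The flange is at (231,235) with the brass stem at (235,231). I'll rectify the bow and the stem to horizontal planes to get their angles.

```bash
cat >> h.py <<'E'
def rect(p,T,c,z,half,n=300):
    "top view at plane z about c: col=+x world, row=-y world"
    g=np.linspace(-half,half,n);m=np.array([[pix(p,T,[c[0]+a,c[1]-b,z]) for a in g] for b in g]).astype(np.float32)
    return cv2.remap(p['img'],m[...,0],m[...,1],cv2.INTER_CUBIC)[:,:,::-1]
def brass(im,half,c,n=300):
    h=cv2.cvtColor(im,cv2.COLOR_BGR2HSV);m=cv2.inRange(h,(17,120,120),(33,255,255))
    k,l,st,_=cv2.connectedComponentsWithStats(m);i=1+np.argmax(st[1:,4])
    (u,v),(a,b),ang=r=cv2.minAreaRect(np.argwhere(l==i)[:,::-1].astype(np.float32))
    s=2*half/(n-1);q=cv2.boxPoints(r);e=q[1]-q[0] if np.hypot(*(q[1]-q[0]))>np.hypot(*(q[2]-q[1])) else q[2]-q[1]
    return [c[0]+u*s-half,c[1]-(v*s-half)],(a*s,b*s),np.arctan2(-e[1],e[0])
E
python3 - <<'E'
from h import *
s=readout.state();p=read_camera('wrist');T=T_wc(p,s)
c=[522,271];a=rect(p,T,c,124,50);print(brass(a,50,c))
c=[529,74];b=rect(p,T,c,86,40);print(brass(b,40,c))
cv2.imwrite('pics/r1.png',np.hstack([a,b]))
E
```

```text
([519.7257565909804, 272.471564761771], (11.036789297658864, 46.08695754239392), np.float32(0.6435012))
([525.9453067843332, 78.27970350386707], (12.526206332305602, 13.297963222133674), np.float32(1.5152978))
```

View pics/r1.png

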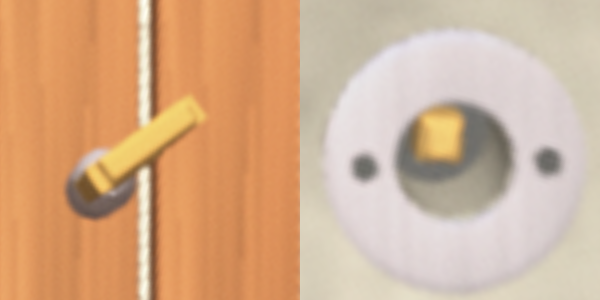

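>>> {"op": "apply_moves", "data": {
  "increments": [
    [[0, 1, 0], [0, -10, 0], 6],
    [[0, 1, 0], [0, -10, 0], 6],
    [[0, 1, 0], [0, -10, 0], 6],
    [[0, 1, 0], [0, -10, 0], 6],
    [[0, 1, 0], [0, -9.5, 0], 6]
  ]
}}

```text
t: 3.68
eef_pos: [518.7, 194.0, 290.7]
tcp_rot: [-1.573, -0.007, 0.679]
ft_force: [0.3, -1.4, 0.3]
opening: 0.632
```

>>> {"op": "apply_moves", "data": {
  "increments": [
    [[2.4, 0, 3.6], [0, 0, 0], 6],
    [[2.4, 0, 3.6], [0, 0, 0], 6],
    [[0, 3, 0], [0, 0, 0], 6],
    [[0, 3, 0], [0, 0, 0], 6],
    [[0, 0, 0], [0, 0, 0], 6]
  ]
}}

```text
t: 4.3
eef_pos: [505.6, 289.4, 230.9]
tcp_rot: [-1.574, -0.009, 0.692]
ft_force: [0.4, -0.8, 0.8]
opening: 0.629
```

```bash
cat > look.py <<'E'
from h import *
import sys
s=readout.state();p=read_camera('wrist');T=T_wc(p,s);e=s['eef_pos'];y=s['tcp_rot'][2];print(s['t'],e.round(1),s['tcp_rot'].round(4))
def tool(c): d=np.array(c)-e[:2];return (np.array([[np.cos(y),np.sin(y)],[-np.sin(y),np.cos(y)]])@d).round(1)
c=[520,272];a=rect(p,T,c,124,50);r=brass(a,50,c);print(r,'tool xz',tool(r[0]))
for d in nets.mark_of(p,'key_grip')[:5]:
    x=w(T,d['point']);print('grip',x.round(1),d['confidence'],tool(x[:2]))
cv2.imwrite('pics/r2.png',np.hstack([cv2.resize(a,(480,480)),p['img'][:,:,::-1]])[:, :1120])
E
python3 look.py
```

```text
4.3 [505.6 289.4 230.9] [-1.5736 -0.0094  0.6924]
([517.7962634236518, 273.1488694411058], (12.491272125754469, 47.92419229462793), np.float32(0.6287962)) tool xz [ -1.  -20.3]
grip [424.1 207.4 105.7] 0.92 [-115.   -11.1]
grip [426.1 290.3 103.8] 0.65 [-60.6  51.4]
grip [348.9 257.6 103.7] 0.64 [-140.9   75.5]
```

>>> {"op": "apply_moves", "data": {
  "increments": [
    [[0, 0, 0], [0.15, 3.5, 0.5], 6],
    [[0.2, 0, -2.1], [0, 0, 0], 6],
    [[0, 3.5, 0], [0, 0, 0], 6],
    [[0, 3.5, 0], [0, 0, 0], 6],
    [[0, 0, 0], [0, 0, 0], 6]
  ]
}}

```text
t: 5.03
eef_pos: [526.0, 272.2, 168.9]
tcp_rot: [-1.575, -0.015, 0.633]
ft_force: [-0.1, 0.9, 0.2]
opening: 0.631
```

```bash
python3 look.py
```

```text
5.025 [526.  272.2 168.9] [-1.5751 -0.0155  0.6328]
([518.8831587061037, 272.09408906152015], (10.302484314577237, 46.50143524476118), np.float32(0.6336329)) tool xz [-5.8  4.2]
grip [520.6 273.4 105.9] 0.93 [-3.6  4.2]
grip [345.7 258.2 104.8] 0.87 [-153.6   95.4]
grip [431.2 293.2 107.6] 0.85 [-64.  73.]
grip [423.5 205.  106.9] 0.62 [-122.4    6.5]
```

View pics/r2.png

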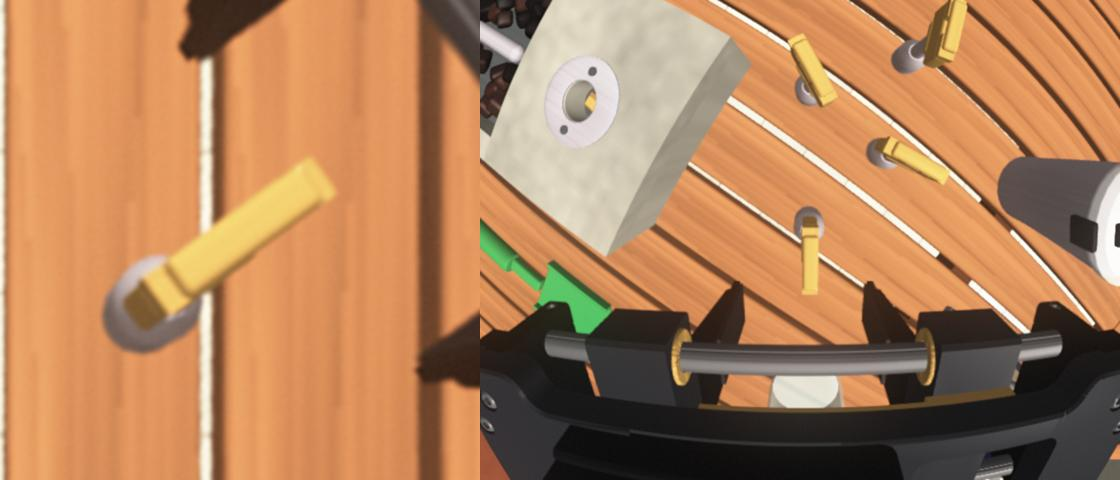

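>>> {"op": "apply_moves", "data": {
  "increments": [
    [[-0.35, 0, 0.4], [0.25, 0, 0.9], 6],
    [[0, 0, 0], [0, 0, 0], 6],
    [[0, 3, 0], [0, 0, 0], 6],
    [[0, 2.5, 0], [0, 0, 0], 6],
    [[0, 0, 0], [0, 0, 0], 6]
  ]
}}

```text
t: 5.75
eef_pos: [523.9, 275.2, 120.8]
tcp_rot: [-1.574, -0.011, 0.634]
ft_force: [0.2, -0.3, 0.9]
opening: 0.628
```

```bash
python3 look.py
```

```text
5.75 [523.9 275.2 120.8] [-1.5738 -0.0112  0.634 ]
([517.9821552799697, 271.5821235171927], (10.07380852332482, 47.263001917197954), np.float32(0.6274882)) tool xz [-6.9  0.6]
grip [519.5 269.9 102.7] 0.9 [-6.7 -1.6]
grip [429.8 290.8 106.3] 0.73 [-66.5  68.3]
grip [347.9 257.1 105.9] 0.73 [-152.5   89.7]
grip [424.4 205.1 106. ] 0.72 [-121.7    2.5]
grip [677.8 385.   -1.7] 0.26 [189.1  -2.7]
```

>>> {"op": "apply_moves", "data": {
  "increments": [
    [[-0.5, 0, 0], [0.2, 0, 0.8], 6],
    [[0, 1.8, 0], [0, 0, 0], 6],
    [[0, 1.8, 0], [0, 0, 0], 6],
    [[0, 0, 0], [0, 0, 0], 6],
    [[0, 0, 0], [0, 0, 0.3], 6]
  ]
}}

```text
t: 6.48
eef_pos: [521.2, 272.6, 86.6]
tcp_rot: [-1.572, 0.003, 0.634]
ft_force: [-0.0, 1.4, 0.3]
opening: 0.63
```

>>> {"op": "apply_moves", "data": {
  "increments": [
    [[0, 0, 0], [0, 0, 0], 3],
    [[0, 0, 0], [0, 0, 0], 1.5],
    [[0, 0, 0], [0, 0, 0], 0],
    [[0, 0, 0], [0, 0, 0], 0],
    [[0, 0, 0], [0, 0, 0], 0]
  ]
}}

```text
t: 7.1
eef_pos: [521.7, 272.8, 87.8]
tcp_rot: [-1.572, 0.001, 0.634]
ft_force: [-0.3, 0.1, 0.7]
opening: 0.159
```

>>> {"op": "apply_moves", "data": {
  "increments": [
    [[0, 0, 0], [0, 0, 0], 0],
    [[0, -3, 0], [0, 0, 0], 0],
    [[0, -6, 0], [0, 0, 0], 0],
    [[0, -6, 0], [0, 0, 0], 0],
    [[0, 0, 0], [0, 0, 0], 0]
  ]
}}

```text
t: 7.72
eef_pos: [521.2, 272.9, 240.7]
tcp_rot: [-1.571, 0.005, 0.634]
ft_force: [-0.7, 1.0, -2.4]
opening: 0.109
```

```bash
python3 look.py; python3 - <<'E'
from h import *
s=readout.state();p=read_camera('side');T=T_wc(p)
print(nets.mark_of(p,'key_grip')[:5] and [ (w(T,d['point']).round(1),d['confidence']) for th in('key_grip','key_mouth') for d in nets.mark_of(p,th)[:5]])
x=pix(p,T,s['eef_pos']).astype(int);a=p['img'][max(x[1]-60,0):x[1]+100,x[0]-100:x[0]+100,::-1];cv2.imwrite('pics/s2.png',cv2.resize(a,None,fx=3.5,fy=3.5))
E
```

```text
7.725 [521.2 272.9 240.7] [-1.5713  0.0047  0.6341]
([563.09699527396, 303.7792605396896], (21.93980392405022, 32.909704610256846), np.float32(0.64350086)) tool xz [52.   0.1]
grip [348.  258.2 104.4] 0.96 [-148.3   90.8]
grip [517.6 271.7 258.2] 0.8 [-3.6  1.2]
grip [425.1 205.2 104.6] 0.79 [-117.6    2.5]
grip [429.9 292.5 105.3] 0.67 [-62.   69.9]
grip [519.9 279.2 153.1] 0.39 [2.6 5.9]
[(array([349.1, 258.4, 100. ]), 0.88), (array([422.6, 205.4, 100.8]), 0.79), (array([518.2, 274.7, 248.4]), 0.75), (array([ 755.8, -188.6,   -2.4]), 0.69), (array([428.4, 287.8, 102.5]), 0.66), (array([516.2, 269.3, 147.8]), 0.97), (array([427.1, 205.4,   1.1]), 0.86), (array([429.4, 287.3,  -2.6]), 0.67)]
```

View pics/s2.png

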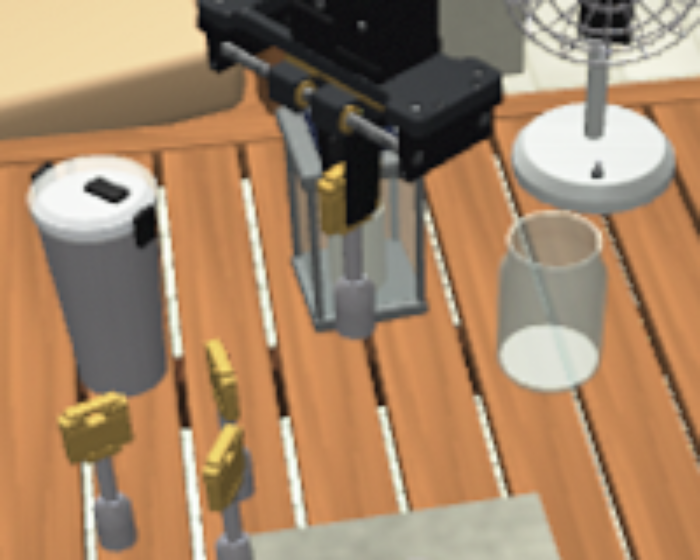

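>>> {"op": "apply_moves", "data": {
  "increments": [
    [[0, 0, 0], [0, 9.8, 0], 0],
    [[0, 0, 0], [0, 9.8, 0], 0],
    [[0, 0, 0], [0, 9.8, 0], 0],
    [[0, 0, 0], [0, 9.8, 0], 0],
    [[0, 0, 0], [0, 0, 0], 0]
  ]
}}

```text
t: 8.65
eef_pos: [518.3, 271.6, 228.5]
tcp_rot: [-1.583, 0.022, -0.07]
ft_force: [-0.8, -0.0, -3.2]
opening: 0.105
```

>>> {"op": "apply_moves", "data": {
  "increments": [
    [[0.6, 0, -4], [0, 0, 0], 0],
    [[0.6, 0, -4], [0, 0, 0], 0],
    [[0, 0, -4], [0, 0, 0], 0],
    [[0, 0, 0], [0, 0, 0], 0],
    [[0, 0, 0], [0, 0, 0], 0]
  ]
}}

```text
t: 9.28
eef_pos: [522.1, 148.1, 226.5]
tcp_rot: [-1.584, 0.027, -0.048]
ft_force: [-0.2, 0.5, -1.9]
opening: 0.103
```

```bash
python3 - <<'E'
from h import *
s=readout.state();p=read_camera('wrist');T=T_wc(p,s);print(s['t'],s['eef_pos'].round(1),s['tcp_rot'].round(4),s['joints'].round(2))
for th in ('flange','stem_top'):print([(w(T,d['point']).round(1),round(d['confidence'],2)) for d in nets.mark_of(p,th)[:2]])
c=[529,74];b=rect(p,T,c,88,40);print(brass(b,40,c)); a=rect(p,T,c,103,40)
cv2.imwrite('pics/r3.png',np.hstack([cv2.resize(p['img'][:,:,::-1],(400,300)),b,a]))
for n in('scene','side'):
    p=read_camera(n);T=T_wc(p)
    for th in ('key_grip','key_mouth','flange'):print(n,th,[(w(T,d['point']).round(1),round(d['confidence'],2)) for d in nets.mark_of(p,th)[:5] if th=='flange' or w(T,d['point'])[2]>120])
E
```

```text
9.275 [522.1 148.1 226.5] [-1.5838  0.0269 -0.0478] [ 0.16  0.37  1.73 -0.01  1.07 -1.36]
[(array([527.6,  74.7,  96.9]), 0.88)]
[(array([528.3,  77.1,  82.8]), 0.71)]
([525.2541806020067, 78.41471571906354], (12.842809364548494, 12.5752508361204), np.float32(-1.5707964))
scene key_grip [(array([527. , 145.8, 243.6]), 0.65)]
scene key_mouth [(array([524.1, 151. , 136.4]), 0.95)]
scene flange [(array([530.7,  71. ,  99.7]), 0.63)]
side key_grip [(array([521.4, 152.6, 237.9]), 0.66)]
side key_mouth [(array([514.8, 144.4, 139.7]), 0.7)]
side flange []
```

View pics/r3.png

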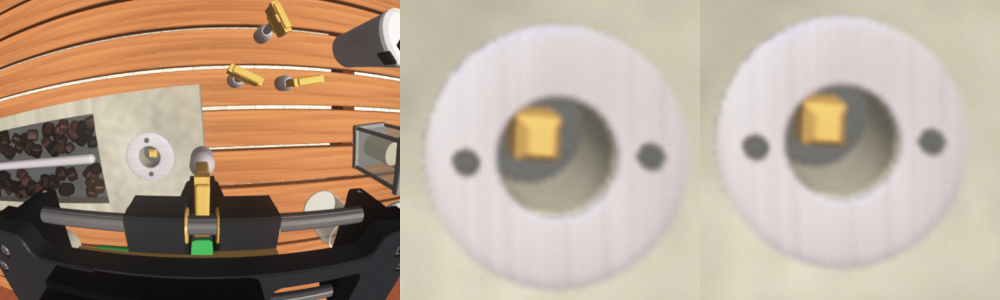

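>>> {"op": "apply_moves", "data": {
  "increments": [
    [[0, 0, 0], [0.75, 0, -1.5], 0],
    [[0.6, 0, -3.6], [0, 0, 0], 0],
    [[0, 0, -3.6], [0, 0, 0], 0],
    [[0, 1.2, 0], [0, 0, 0], 0],
    [[0, 0, 0], [0, 0, 0], 0]
  ]
}}

```text
t: 10.45
eef_pos: [524.3, 74.7, 214.4]
tcp_rot: [-1.568, -0.006, -0.048]
ft_force: [0.3, 0.6, -1.5]
opening: 0.104
```

```bash
cat > look3.py <<'E'
from h import *
s=readout.state();print(s['t'],s['eef_pos'].round(1),s['tcp_rot'].round(4),s['ft_force'].round(1))
ims=[]
for n in('scene','side'):
    p=read_camera(n);T=T_wc(p)
    for th in ('key_grip','key_mouth','flange'):print(n,th,[(w(T,d['point']).round(1),round(d['confidence'],2)) for d in nets.mark_of(p,th)[:5] if th=='flange' or w(T,d['point'])[1]<150])
    x=pix(p,T,[527,74,110]).astype(int);a=p['img'][x[1]-45:x[1]+45,x[0]-40:x[0]+40,::-1]
    print(n,'crop origin',x-[40,45],'x5'); ims.append(cv2.resize(a,None,fx=5,fy=5,interpolation=cv2.INTER_CUBIC))
cv2.imwrite('pics/r4.png',np.hstack(ims))
E
python3 look3.py
```

```text
10.45 [524.3  74.7 214.4] [-1.5684 -0.0057 -0.0485] [ 0.3  0.6 -1.5]
scene key_grip [(array([526.3,  72.4, 229.1]), 0.62)]
scene key_mouth [(array([527.1,  71.3, 125.4]), 0.71)]
scene flange [(array([529.6,  69.3,  97.2]), 0.69)]
scene crop origin [270 178] x5
side key_grip [(array([522.9,  77.7, 228.3]), 0.77), (array([764.6,  47.9,  -1.7]), 0.62)]
side key_mouth [(array([521. ,  76.8, 126.4]), 0.62), (array([760.2,  45.9,  -3.6]), 0.58)]
side flange [(array([524.8,  73.3,  95.6]), 0.63)]
side crop origin [273 207] x5
```

View pics/r4.png

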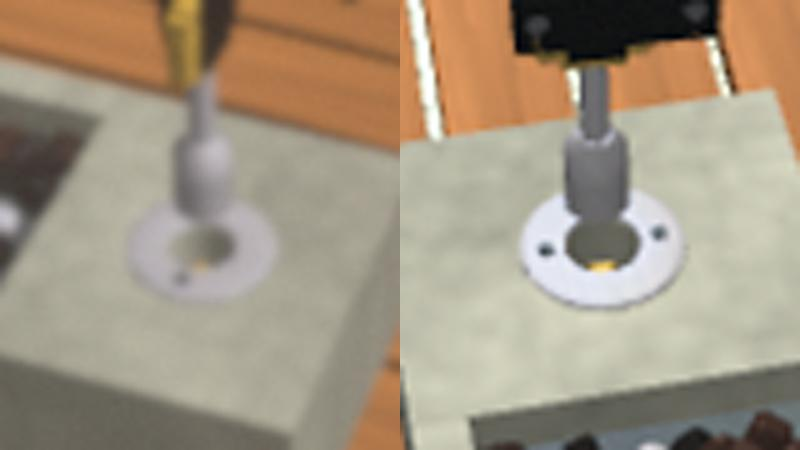

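```bash
python3 - <<'E'
from h import *
for n,o,f,k in(('scene',(270,178),(203,247.5),(203,196)),('side',(273,207),(203,246.5),(197,195))):
    p=read_camera(n);T=T_wc(p)
    q=lambda u:np.array(o)+(np.array(u)+.5)/5-.5
    a=atz(p,T,q(f),102.5);b=atz(p,T,q(k),126.4);print(n,a.round(1),b.round(1),(b-a).round(1))
E
```

```text
scene [530.2  74.1 102.5] [522.1  71.1 126.4] [-8.1 -3.  23.9]
side [525.7  71.8 102.5] [524.7  78.7 126.4] [-1.   6.9 23.9]
```

>>> {"op": "apply_moves", "data": {
  "increments": [
    [[0.2, 0, 0], [0, 0, 0.2], 0],
    [[0, 0, 0], [0, 0, 0], 0],
    [[0, 1.3, 0], [0, 0, 0], 0],
    [[0, 0.5, 0], [0, 0, 0], 0],
    [[0, 0, 0], [0, 0, 0], 0]
  ]
}}

```text
t: 11.58
eef_pos: [526.8, 74.8, 195.5]
tcp_rot: [-1.569, -0.002, -0.048]
ft_force: [-0.9, 0.6, -1.6]
opening: 0.104
```

```bash
python3 look3.py
```

```text
11.575 [526.8  74.8 195.5] [-1.5687 -0.0022 -0.0476] [-0.9  0.6 -1.6]
scene key_grip [(array([531.1,  71.1, 211.8]), 0.65)]
scene key_mouth [(array([528.2,  74.8, 107.6]), 0.6)]
scene flange [(array([528.3,  69.2,  98.6]), 0.66)]
scene crop origin [270 178] x5
side key_grip [(array([527.7,  78.6, 208.9]), 0.61)]
side key_mouth [(array([527.8,  73.2, 105.8]), 0.64)]
side flange [(array([528.2,  73.2,  98.6]), 0.82)]
side crop origin [273 207] x5
```

View pics/r4.png

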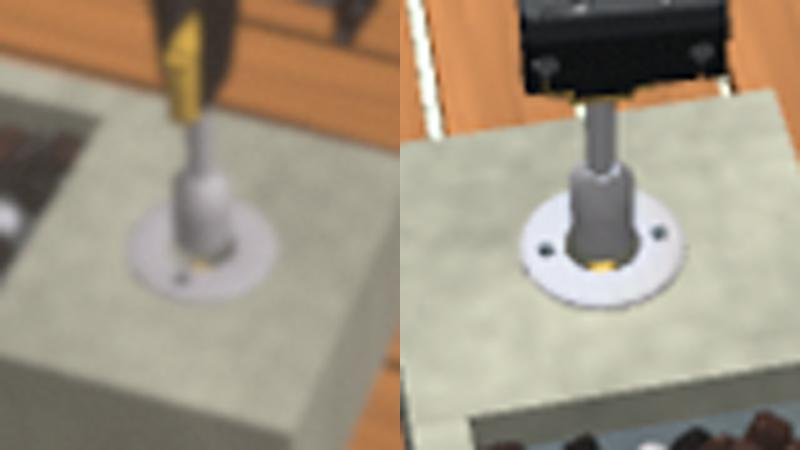

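>>> {"op": "apply_moves", "data": {
  "increments": [
    [[0, 0.6, 0], [0, 0, 0], 0],
    [[0, 0.5, 0], [0, 0, 0], 0],
    [[0, 0.4, 0], [0, 0, 0], 0],
    [[0, 0, 0], [0, 0, 0], 0],
    [[0, 0, 0], [0, 0, 0], 0]
  ]
}}

```text
t: 12.6
eef_pos: [527.0, 74.8, 180.1]
tcp_rot: [-1.569, -0.003, -0.048]
ft_force: [-0.9, 0.7, -1.7]
opening: 0.102
```

No contact yet, and the foot is about 8 mm inside the bore. I'll go on to the tip.

>>> {"op": "apply_moves", "data": {
  "increments": [
    [[0, 0.5, 0], [0, 0, 0], 0],
    [[0, 0.4, 0], [0, 0, 0], 0],
    [[0, 0.4, 0], [0, 0, 0], 0],
    [[0, 0.3, 0], [0, 0, 0], 0],
    [[0, 0, 0], [0, 0, 0], 0]
  ]
}}

```text
t: 13.22
eef_pos: [527.1, 74.9, 162.9]
tcp_rot: [-1.569, -0.003, -0.048]
ft_force: [-0.0, -0.2, -1.3]
opening: 0.103
```

>>> {"op": "apply_moves", "data": {
  "increments": [
    [[0, 0.3, 0], [0, 0, 0], 0],
    [[0, 0.3, 0], [0, 0, 0], 0],
    [[0, 0.2, 0], [0, 0, 0], 0],
    [[0, 0, 0], [0, 0, 0], 0],
    [[0, 0, 0], [0, 0, 0], 0]
  ]
}}

```text
t: 13.85
eef_pos: [528.9, 74.9, 157.8]
tcp_rot: [-1.568, -0.01, -0.047]
ft_force: [-0.6, -0.1, -1.9]
opening: 0.109
```

```bash
python3 look3.py
```

```text
13.85 [528.9  74.9 157.8] [-1.5683 -0.0097 -0.0474] [-0.6 -0.1 -1.9]
scene key_grip [(array([533.5,  72.7, 173.4]), 0.67)]
scene key_mouth []
scene flange [(array([527.9,  71.2, 100.2]), 0.75)]
scene crop origin [270 178] x5
side key_grip [(array([525.1,  78. , 170.4]), 0.7)]
side key_mouth [(array([524.9,  75.2,  68.2]), 0.74)]
side flange [(array([525.5,  72.7,  99.9]), 0.76), (array([522.5,  72.9,  69.7]), 0.64)]
side crop origin [273 207] x5
```

View pics/r4.png

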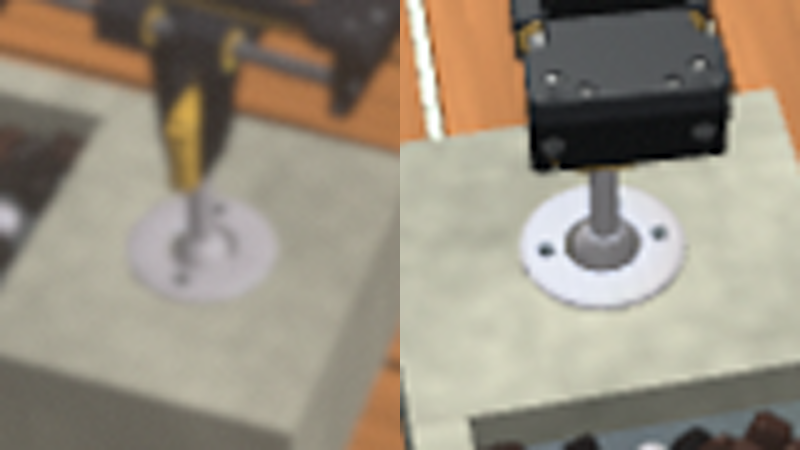

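>>> {"op": "apply_moves", "data": {
  "increments": [
    [[0, 0, -0.04], [0, 10, 0], 0],
    [[0, 0, -0.04], [0, 10, 0], 0],
    [[0, 0, -0.04], [0, 10, 0], 0],
    [[0, 0, -0.04], [0, 10, 0], 0],
    [[0, 0, -0.04], [0, 10, 0], 0]
  ]
}}

```text
t: 14.88
eef_pos: [527.2, 72.5, 157.5]
tcp_rot: [-1.565, -0.004, -0.945]
ft_force: [-0.2, 0.3, -0.6]
opening: 0.104
```

>>> {"op": "apply_moves", "data": {
  "increments": [
    [[0, 0, -0.04], [0, 9, 0], 0],
    [[0, 0, -0.04], [0, 9, 0], 0],
    [[0, 0, -0.04], [0, 9, 0], 0],
    [[0, 0, -0.03], [0, 6, 0], 0],
    [[0, 0, -0.02], [0, 4, 0], 0]
  ]
}}

```text
t: 15.5
eef_pos: [525.6, 72.0, 157.5]
tcp_rot: [-1.564, 0.0, -1.613]
ft_force: [0.2, 1.0, -1.6]
opening: 0.102
```

```bash
python3 -c "
from h import *
s=readout.state();print(s['tcp_rot'],s['moment'],s['ft_force'],s['joints'])"
```

```text
[-1.56377815e+00  4.37849635e-04 -1.61262124e+00] [-0.11542054  0.06717929  0.16674766] [ 0.22381487  0.95498519 -1.62180914] [1.15881941e-02 4.25424819e-01 1.85960509e+00 8.32694178e-05
 8.49531201e-01 5.33598819e-02]
```

>>> {"op": "apply_moves", "data": {
  "increments": [
    [[0, 0, -0.01], [0, 3, 0], 0],
    [[0, 0, -0.01], [0, 3, 0], 0],
    [[0, 0, 0], [0, 2.5, 0], 0],
    [[0, 0, 0], [0, 2, 0], 0],
    [[0, 0, 0], [0, 0, 0], 0]
  ]
}}

```text
t: 16.12
eef_pos: [525.2, 72.1, 157.5]
tcp_rot: [-1.565, 0.001, -1.802]
ft_force: [-0.0, -0.1, -0.5]
opening: 0.104
```

```bash
python3 -c "
from h import *
s=readout.state();print(s['tcp_rot'],s['moment'],s['ft_force'],s['joints'])"
```

```text
[-1.56451669e+00  1.28728206e-03 -1.80156000e+00] [-0.11299697  0.22869545  0.11714255] [-0.01863998 -0.13077661 -0.53692854] [ 1.19430627e-02  4.25165075e-01  1.86015660e+00 -3.45653017e-04
  8.49866056e-01  2.42938110e-01]
```

>>> {"op": "apply_moves", "data": {
  "increments": [
    [[0, 0, 0], [0, 3, 0], 0],
    [[0, 0, 0], [0, 3, 0], 0],
    [[0, 0, 0], [0, 3, 0], 0],
    [[0, 0, 0], [0, 2, 0], 0],
    [[0, 0, 0], [0, 0, 0], 0]
  ]
}}

```text
t: 16.75
eef_pos: [524.9, 72.3, 157.6]
tcp_rot: [-1.565, 0.002, -1.994]
ft_force: [-0.1, 0.3, -1.0]
opening: 0.106
```

```bash
python3 -c "
from h import *
s=readout.state();print(s['tcp_rot'],s['moment'],s['ft_force'],s['joints'])"
```

```text
[-1.56543759e+00  1.92667754e-03 -1.99418265e+00] [0.04848049 0.34020815 0.15317267] [-0.11560127  0.31774438 -0.97074358] [ 1.23849688e-02  4.24971853e-01  1.86034576e+00 -6.85629048e-04
  8.50603949e-01  4.36227181e-01]
```

>>> {"op": "apply_moves", "data": {
  "increments": [
    [[0, 0, 0], [0, 4, 0], 0],
    [[0, 0, 0], [0, 4, 0], 0],
    [[0, 0, 0], [0, 4, 0], 0],
    [[0, 0, 0], [0, 0, 0], 0],
    [[0, 0, 0], [0, 0, 0], 0]
  ]
}}

```text
t: 17.38
eef_pos: [524.4, 72.4, 157.6]
tcp_rot: [-1.567, 0.003, -2.204]
ft_force: [-0.4, 0.3, 0.4]
opening: 0.101
```

```bash
python3 - <<'E'
from h import *
s=readout.state();print(s['t'],s['eef_pos'],s['tcp_rot'],s['moment'],s['ft_force'])
p=read_camera('wrist');T=T_wc(p,s);q=read_camera('scene');Q=T_wc(q)
x=pix(q,Q,[527,74,150]).astype(int);a=q['img'][x[1]-50:x[1]+50,x[0]-50:x[0]+50,::-1]
b=p['img'][120:420,170:470,::-1]
cv2.imwrite('pics/r5.png',np.hstack([cv2.resize(a,(390,390),interpolation=cv2.INTER_CUBIC),cv2.resize(b,(390,390))]))
E
```

```text
17.375 [524.39197632  72.41334277 157.59872302] [-1.56708904  0.00266009 -2.20352057] [ 0.00145079  0.37894039 -0.09244228] [-0.366081    0.29574943  0.41299465]
```

View pics/r5.png

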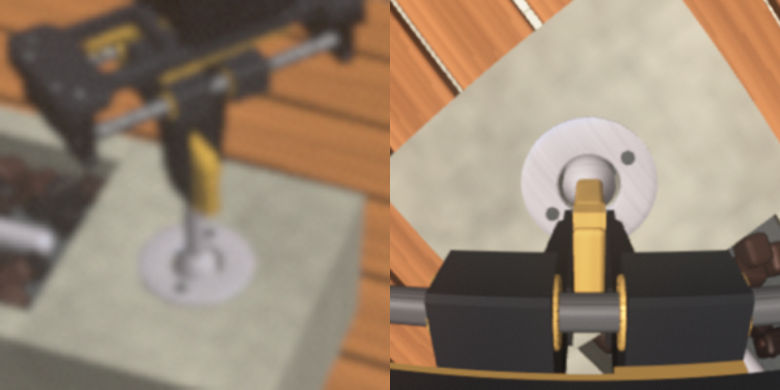

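```bash
python3 - <<'E'
from h import *
for i in range(3):
    s=readout.state();print(s['t'],s['tau'].round(3)[3:],s['moment'].round(3),s['ft_force'].round(2),s['eef_pos'].round(1),s['tcp_rot'].round(3));read_camera('wrist')
E
```

```text
17.475 [-0.127 -0.354 -0.099] [ 0.053  0.416 -0.021] [-0.56  0.88 -0.05] [524.4  72.4 157.6] [-1.567  0.003 -2.204]
17.525 [-0.122 -0.35  -0.093] [ 0.074  0.329 -0.047] [-1.98  0.71 -0.59] [524.4  72.4 157.6] [-1.567  0.003 -2.204]
17.575 [-0.118 -0.348 -0.086] [ 0.029  0.404 -0.098] [-0.63  0.28 -0.74] [524.4  72.4 157.6] [-1.567  0.003 -2.204]
```

>>> {"op": "apply_moves", "data": {
  "increments": [
    [[0, 0, 0], [0, 5, 0], 0],
    [[0, 0.2, 0], [0, 0, 0], 0],
    [[0, 0.3, 0], [0, 0, 0], 0],
    [[0, 0.3, 0], [0, 0, 0], 0],
    [[0, 0, 0], [0, 0, 0], 0]
  ]
}}

```text
t: 18.25
eef_pos: [525.3, 73.9, 157.2]
tcp_rot: [-1.564, 0.009, -2.292]
ft_force: [-1.8, 0.5, -15.0]
opening: 0.1
```

```bash
python3 - <<'E'
from h import *
for i in range(3):
    s=readout.state();print(s['t'],s['tau'].round(3)[3:],s['moment'].round(3),s['ft_force'].round(2),s['eef_pos'].round(1),s['tcp_rot'].round(3),s['opening']);read_camera('wrist')
E
```

```text
18.25 [-0.227 -0.897 -0.09 ] [ 0.103  0.665 -0.1  ] [ -1.81   0.5  -14.97] [525.3  73.9 157.2] [-1.564  0.009 -2.292] 0.10021603054435987
18.3 [-0.451 -1.268 -0.093] [ 0.448  1.322 -0.098] [-5.42  1.98  6.46] [525.4  73.8 157. ] [-1.564  0.009 -2.292] 0.10358032493753992
18.35 [-0.665 -2.017 -0.131] [ 0.524  1.685 -0.075] [-6.15  1.92  7.4 ] [525.6  73.8 157. ] [-1.564  0.009 -2.292] 0.1054641064158161
```

>>> {"op": "apply_moves", "data": {
  "increments": [
    [[0, -0.2, 0], [0, 0, 0], 0],
    [[0, 0, 0], [0, 0, 0], 0],
    [[0, 0, 0], [0, 0, 0], 0],
    [[0, 0, 0], [0, 7, 0], 0],
    [[0, 0, 0], [0, 7, 0], 0]
  ]
}}

```text
t: 19.02
eef_pos: [525.2, 73.9, 157.2]
tcp_rot: [-1.568, 0.009, -2.542]
ft_force: [-1.7, 2.5, -4.8]
opening: 0.107
```

```bash
cat > m.py <<'E'
from h import *
for i in range(4):
    s=readout.state();print(round(s['t'],2),s['tau'].round(3)[5],s['moment'].round(3),s['ft_force'].round(1),s['eef_pos'].round(1),s['tcp_rot'].round(3),s['opening'].round(3));i<3 and read_camera('wrist')
E
python3 m.py
```

```text
Traceback (most recent call last):
  File "m.py", line 3, in <module>
    s=readout.state();print(round(s['t'],2),s['tau'].round(3)[5],s['moment'].round(3),s['ft_force'].round(1),s['eef_pos'].round(1),s['tcp_rot'].round(3),s['opening'].round(3));i<3 and read_camera('wrist')
                                                                                                                                                         ^^^^^^^^^^^^^^^^^^
AttributeError: 'float' object has no attribute 'round'
```

```bash
sed -i "s/,s\['opening'\].round(3)/,s['opening']/" m.py; python3 m.py; python3 - <<'E'
from h import *
s=readout.state();p=read_camera('wrist');T=T_wc(p,s);ims=[cv2.resize(p['img'][100:420,140:500,::-1],(450,400))]
c=[526,74]
for z in (194,174):
    try: print(z,brass(rect(p,T,c,z,40),40,c))
    except Exception as e: print(e)
for n in('scene','side'):
    q=read_camera(n);Q=T_wc(q)
    for th in('key_grip','key_mouth'):print(n,th,[(w(Q,d['point']).round(1),round(d['confidence'],2)) for d in nets.mark_of(q,th)[:6] if w(Q,d['point'])[1]<150])
    x=pix(q,Q,[527,74,130]).astype(int);print(n,x)
    ims.append(cv2.resize(q['img'][x[1]-50:x[1]+50,x[0]-40:x[0]+40,::-1],(320,400),interpolation=cv2.INTER_CUBIC))
cv2.imwrite('pics/r6.png',cv2.resize(np.hstack(ims),None,fx=.72,fy=.72) if 0 else np.hstack(ims[1:]))
cv2.imwrite('pics/r6w.png',ims[0])
E
```

```text
19.02 -1.667 [0.482 0.533 0.033] [-1.7  2.5 -4.8] [525.2  73.9 157.2] [-1.568  0.009 -2.542] 0.10684206453305786
19.07 -1.269 [ 0.535  0.587 -0.15 ] [-0.2  2.5 -3.1] [525.2  73.9 157.2] [-1.568  0.009 -2.547] 0.104141308017288
19.12 1.315 [ 0.566  0.541 -0.088] [-1.4  3.2 -4.3] [525.2  73.9 157.2] [-1.568  0.009 -2.539] 0.10293357036641641
19.18 0.557 [ 0.644  0.555 -0.128] [-1.5  2.7 -3.5] [525.2  73.9 157.2] [-1.568  0.009 -2.536] 0.10362033586273733
194 ([538.8220574114235, 84.01929445808946], (10.219192760046509, 37.249310853887955), np.float32(0.59841895))
174 ([531.3307207292538, 78.77390455163044], (11.761464402827132, 42.780582083507525), np.float32(0.60005033))
scene key_grip [(array([533.5,  71.5, 176.5]), 0.59), (array([532. ,  77.1,  69.4]), 0.37)]
scene key_mouth [(array([528.9,  73.9,  70.3]), 0.62)]
scene [310 217]
side key_grip [(array([523.9,  78.1, 173.6]), 0.66)]
side key_mouth [(array([522.7,  73.8,  68.1]), 0.83)]
side [313 245]
```

The key's yaw tracks the tool exactly and it is fully down, yet the turn has gone about 143° without reaching a stop. That doesn't fit the valve's 90° range, so I'll lift the key off and check the stem.

>>> {"op": "apply_moves", "data": {
  "increments": [
    [[0, -2, 0], [0, 0, 0], 0],
    [[0, -3, 0], [0, 0, 0], 0],
    [[0, -3, 0], [0, 0, 0], 0],
    [[0, 0, 5], [0, 0, 0], 0],
    [[0, 0, 0], [0, 0, 0], 0]
  ]
}}

```text
t: 20.15
eef_pos: [552.4, 29.2, 233.8]
tcp_rot: [-1.568, -0.002, -2.531]
ft_force: [-0.8, -0.2, -1.7]
opening: 0.102
```

```bash
python3 - <<'E'
from h import *
s=readout.state();p=read_camera('wrist');T=T_wc(p,s);print(s['t'],s['eef_pos'].round(1),s['tcp_rot'].round(4))
for th in ('flange','stem_top','key_mouth'):print(th,[(w(T,d['point']).round(1),round(d['confidence'],2)) for d in nets.mark_of(p,th)[:2]])
c=[527,74];b=rect(p,T,c,87,40);print(brass(b,40,c)); a=rect(p,T,c,103,40)
cv2.imwrite('pics/r7.png',np.hstack([cv2.resize(p['img'][:,:,::-1],(400,300)),b]))
E
```

```text
20.15 [552.4  29.2 233.8] [-1.5679e+00 -1.7000e-03 -2.5313e+00]
flange [(array([528.4,  72.3,  98.1]), 0.6)]
stem_top []
key_mouth [(array([345.1, 254. ,  -2.4]), 0.84), (array([426.5, 203.4,   4.3]), 0.68)]
([529.2611912756062, 76.25793334552677], (10.784618160796404, 12.557431224197847), np.float32(0.11065715))
```

View pics/r7.png

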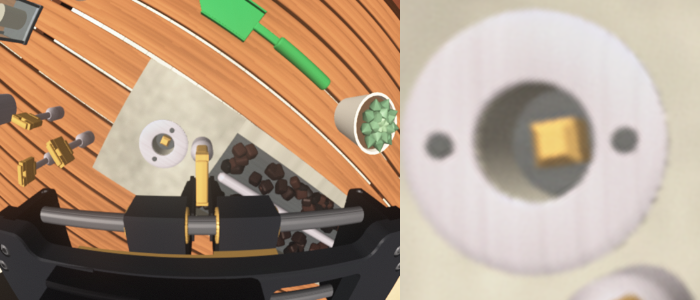

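The stem now reads about +6 to +8° (mod 90°), where it started at about −2°. That fits a clockwise turn of about 82°, but the key then slipped. I'll re-seat the key in line at yaw −1.47 and turn again in small checked steps.

>>> {"op": "apply_moves", "data": {
  "increments": [
    [[0, 0, 0], [0, -10, 0], 0],
    [[0, 0, 0], [0, -10, 0], 0],
    [[0, 0, 0], [0, -10, 0], 0],
    [[0, 0, 0], [0, -10, 0], 0],
    [[0, 0, 0], [0, -10, 0], 0]
  ]
}}

```text
t: 20.98
eef_pos: [548.4, 35.1, 233.4]
tcp_rot: [-1.573, -0.003, -1.624]
ft_force: [0.4, 0.1, -1.1]
opening: 0.099
```

>>> {"op": "apply_moves", "data": {
  "increments": [
    [[0, 0, 0], [0, -7, 0], 0],
    [[0, 0, 0], [0, 0, 0], 0],
    [[-2.3, 0, -1.1], [0, 0, 0], 0],
    [[-2.3, 0, -1.1], [0, 0, 0], 0],
    [[0, 0, 0], [0, 0, 0], 0]
  ]
}}

```text
t: 21.6
eef_pos: [521.2, 82.5, 233.3]
tcp_rot: [-1.573, -0.004, -1.504]
ft_force: [0.2, -0.1, -1.1]
opening: 0.099
```

```bash
cat > c.py <<'E'
from h import *
s=readout.state();e=s['eef_pos'];y=s['tcp_rot'][2];d=np.array([526,74.6])+1*np.array([np.cos(y),np.sin(y)])-e[:2]
print(s['t'],e.round(1),s['tcp_rot'].round(4),'tool x,z',d@[np.cos(y),np.sin(y)],d@[-np.sin(y),np.cos(y)])
for n in('scene','side'):
    q=read_camera(n);Q=T_wc(q)
    for th in('key_grip','key_mouth','flange'):print(n,th,[(w(Q,d['point']).round(1),round(d['confidence'],2)) for d in nets.mark_of(q,th)[:6] if w(Q,d['point'])[1]<150])
E
python3 c.py
```

```text
21.6 [521.2  82.5 233.3] [-1.5731 -0.0035 -1.5038] tool x,z 9.16991041683556 4.25344194253147
scene key_grip [(array([523.8,  84. , 217.3]), 0.79)]
scene key_mouth [(array([525.5,  85.5, 112.2]), 0.9), (array([529.8,  67.9, 101.3]), 0.71)]
scene flange [(array([529.8,  68.9,  99.1]), 0.96)]
side key_grip [(array([520.6,  90.6, 215.6]), 0.77)]
side key_mouth [(array([520.4,  83. , 110.7]), 0.82)]
side flange [(array([528. ,  73.5,  98.3]), 0.78)]
```

The key has slid down about 33 mm in the fingers: the foot is now at TCP−122, so only the top of the bow is held. I'll centre it gently, lower it onto the stem and then regrip lower.

>>> {"op": "apply_moves", "data": {
  "increments": [
    [[0.5, 0, 0.25], [0, -1, 0], 0],
    [[0.5, 0, 0.25], [0, -1, 0], 0],
    [[0, 0, 0], [0, 0, 0], 0],
    [[0, 0.3, 0], [0, 0, 0], 0],
    [[0, 0, 0], [0, 0, 0], 0]
  ]
}}

```text
t: 22.62
eef_pos: [528.5, 69.8, 229.7]
tcp_rot: [-1.574, -0.003, -1.468]
ft_force: [-0.4, -0.1, -0.9]
opening: 0.1
```

```bash
python3 c.py; python3 - <<'E'
from h import *
# silhouettes: socket vs flange columns, scene & side
s=readout.state()
for n in('scene','side'):
    q=read_camera(n);Q=T_wc(q);o=pix(q,Q,[527,74,110]).astype(int)-[40,45]
    a=cv2.resize(q['img'][o[1]:o[1]+90,o[0]:o[0]+80],None,fx=5,fy=5,interpolation=cv2.INTER_CUBIC);g=cv2.cvtColor(a,cv2.COLOR_RGB2GRAY)
    for r in range(120,260,20):print(n,r,g[r,110:300:6])
E
```

```text
22.625 [528.5  69.8 229.7] [-1.5737 -0.0035 -1.4678] tool x,z -3.989101187197276 -2.0279050709722015
scene key_grip [(array([532.3,  72.9, 214.7]), 0.74)]
scene key_mouth []
scene flange [(array([526.1,  68.2,  97.5]), 0.68), (array([ 756.6, -192.6,    1.5]), 0.6)]
side key_grip [(array([526.8,  79.5, 210.5]), 0.61)]
side key_mouth [(array([525.1,  75.9, 109.6]), 0.77), (array([759.6,  48.2,  -3.9]), 0.47)]
side flange [(array([528.4,  74.7,  99.2]), 0.81)]
scene 120 [166 171 172 173 173 173 172 171 168 167 167 164 149 122 114 129 143 152
 157 159 155 150 145 136 130 122 116 112 109 108 109 113]
scene 140 [173 174 176 176 175 174 173 173 173 173 174 168 153 124 114 129 145 154
 161 163 165 164 165 164 164 164 161 162 164 165 164 161]
scene 160 [172 171 173 174 174 175 173 175 175 173 171 169 157 131 117 129 145 156
 160 161 161 162 161 164 164 163 161 159 157 157 159 161]
scene 180 [170 171 172 174 174 174 173 172 171 165 145 119 117 132 146 161 177 188
 189 178 169 166 165 163 159 156 155 152 152 154 155 158]
scene 200 [174 173 174 174 177 178 177 174 173 164 142 117 116 131 146 159
[... 628 characters left out ...]

side 160 [179 176 175 176 180 182 183 183 184 185 187 181 177 162 109 104 107  99
 145 164 152 178 188 189 191 193 193 192 190 190 190 189]
side 180 [180 178 177 176 176 173 172 175 176 177 164 124 123 124 122 125 127 119
 113 112  98 124 198 193 192 193 195 196 199 199 199 197]
side 200 [180 178 176 176 174 176 195 216 226 232 231 108 104 111 115 116 115 115
 112 109  88 136 230 221 209 196 191 190 193 194 197 197]
side 220 [177 177 179 202 228 231 229 229 228 232 235 101  96 102 104 107 108 107
 105 101  81 138 232 226 231 225 224 212 196 194 196 198]
side 240 [176 183 211 230 234 224 214 228 237 179  89  90  98 104 103 106 105 105
 102  98  88 102 193 234 189 172 199 221 210 196 194 195]
```

>>> {"op": "apply_moves", "data": {
  "increments": [
    [[-0.18, 0, -0.15], [0, 0, 0], 0],
    [[0, 0, 0], [0, 0, 0], 0],
    [[0, 0.6, 0], [0, 0, 0], 0],
    [[0, 0.6, 0], [0, 0, 0], 0],
    [[0, 0, 0], [0, 0, 0], 0]
  ]
}}

```text
t: 23.75
eef_pos: [526.7, 71.6, 216.9]
tcp_rot: [-1.574, -0.004, -1.468]
ft_force: [0.1, -0.1, -2.0]
opening: 0.099
```

```bash
python3 c.py
```

```text
23.75 [526.7  71.6 216.9] [-1.5735 -0.0036 -1.4676] tool x,z -2.0679328840718094 -0.3893036033459144
scene key_grip [(array([533. ,  73.4, 202.2]), 0.71)]
scene key_mouth [(array([529.3,  74.8,  97.3]), 0.64)]
scene flange [(array([528. ,  70.8, 101.4]), 0.91), (array([528.3,  73.4,  98.1]), 0.75)]
side key_grip [(array([523.5,  78.8, 200.6]), 0.77)]
side key_mouth [(array([ 757., -190.,   -4.]), 0.65), (array([523.2,  74.9,  94.5]), 0.64)]
side flange [(array([524.7,  70.5,  96.4]), 0.97)]
```

>>> {"op": "apply_moves", "data": {
  "increments": [
    [[0, 0.6, 0], [0, 0, 0], 0],
    [[0, 0.6, 0], [0, 0, 0], 0],
    [[0, 0.6, 0], [0, 0, 0], 0],
    [[0, 0.5, 0], [0, 0, 0], 0],
    [[0, 0, 0], [0, 0, 0], 0]
  ]
}}

```text
t: 24.78
eef_pos: [526.8, 71.3, 192.7]
tcp_rot: [-1.573, -0.004, -1.467]
ft_force: [-0.0, -0.7, -2.4]
opening: 0.102
```

```bash
python3 c.py
```

```text
24.775 [526.8  71.3 192.7] [-1.5727 -0.004  -1.4675] tool x,z -2.3431238438912185 -0.5039777301012183
scene key_grip [(array([529.7,  71.2, 174.1]), 0.65)]
scene key_mouth [(array([529.1,  72.7,  73.9]), 0.69)]
scene flange [(array([530.1,  71.2,  99.2]), 0.89)]
side key_grip [(array([526.5,  80.9, 174.7]), 0.91)]
side key_mouth []
side flange [(array([524.9,  73.6,  98.9]), 0.63)]
```

>>> {"op": "apply_moves", "data": {
  "increments": [
    [[0, 0, 0], [0, 0, 0], 3],
    [[0, 0, 0], [0, 0, 0], 3],
    [[0, 1.3, 0], [0, 0, 0], 3],
    [[0, 1.3, 0], [0, 0, 0], 3],
    [[0, 1.2, 0], [0, 0, 0], 3]
  ]
}}

```text
t: 25.8
eef_pos: [527.5, 71.5, 153.8]
tcp_rot: [-1.569, -0.004, -1.468]
ft_force: [0.8, -0.1, -0.1]
opening: 0.313
```

>>> {"op": "apply_moves", "data": {
  "increments": [
    [[0, 0, 0], [0, 0, 0], 3],
    [[0, 0, 0], [0, 0, 0], 0],
    [[0, 0, 0], [0, 0, 0], 0],
    [[0, 0, 0], [0, 0, 0], 0],
    [[0, 0, 0], [0, 0, 0], 0]
  ]
}}

```text
t: 26.42
eef_pos: [527.2, 71.5, 152.9]
tcp_rot: [-1.571, -0.004, -1.468]
ft_force: [0.9, -0.1, -1.7]
opening: 0.106
```

```bash
python3 m.py;python3 c.py; python3 - <<'E'
from h import *
s=readout.state();p=read_camera('wrist');T=T_wc(p,s);c=[526,74]
for z in (194,174): print(z,brass(rect(p,T,c,z,40),40,c))
E
```

```text
26.43 0.0 [-0.057 -0.002 -0.005] [ 0.9 -0.1 -1.7] [527.2  71.5 152.9] [-1.571 -0.004 -1.468] 0.10581183788848454
26.48 -0.0 [-0.12   0.062  0.036] [ 0.1  0.5 -2.6] [527.2  71.5 152.9] [-1.571 -0.004 -1.468] 0.10840155519481764
26.52 0.0 [-0.038  0.004 -0.021] [-0.3  0.5 -1.8] [527.2  71.5 152.8] [-1.571 -0.004 -1.468] 0.10731802176299168
26.57 0.0 [-0.086  0.016  0.005] [ 0.3 -0.8 -3.2] [527.2  71.5 152.8] [-1.571 -0.004 -1.468] 0.10424183122841663
26.575 [527.2  71.5 152.8] [-1.5712 -0.0036 -1.4676] tool x,z -2.221282780162991 -0.8503509457966092
scene key_grip []
scene key_mouth [(array([533.2,  73.6,  68.7]), 0.77)]
scene flange [(array([526.6,  70.5, 100.5]), 0.72)]
side key_grip [(array([524.8,  76.5, 168.7]), 0.83)]
side key_mouth [(array([525.2,  75.1,  68.9]), 0.5)]
side flange [(array([524.4,  71.8,  99.5]), 0.89)]
194 ([526.1942591842601, 90.74989630147365], (36.174022457671406, 9.985318901546822), np.float32(-1.4659193))
174 ([527.1730099681229, 81.36927861752717], (41.8088574871969, 11.582383375901442), np.float32(-1.4601393))
```

>>> {"op": "apply_moves", "data": {
  "increments": [
    [[0, 0, -0.02], [0, 3, 0], 0],
    [[0, 0, -0.02], [0, 3, 0], 0],
    [[0, 0, -0.02], [0, 3, 0], 0],
    [[0, 0, -0.02], [0, 3, 0], 0],
    [[0, 0, -0.02], [0, 3, 0], 0]
  ]
}}

```text
t: 27.65
eef_pos: [525.7, 71.2, 152.7]
tcp_rot: [-1.571, -0.004, -1.737]
ft_force: [0.3, -1.0, -1.8]
opening: 0.103
```

```bash
python3 m.py
```

```text
27.65 -0.583 [-0.071  0.035  0.155] [ 0.3 -1.  -1.8] [525.7  71.2 152.7] [-1.571 -0.004 -1.737] 0.10275463926148296
27.7 -0.377 [-0.101  0.048  0.151] [-0.7 -0.3 -1.4] [525.7  71.2 152.7] [-1.571 -0.004 -1.739] 0.10312458390155069
27.75 0.717 [-0.126  0.07   0.103] [-0.1 -0.3 -1.9] [525.7  71.2 152.7] [-1.571 -0.004 -1.736] 0.10319509314581873
27.8 0.374 [-0.086  0.049  0.097] [ 0.   0.3 -1.6] [525.7  71.2 152.7] [-1.571 -0.004 -1.734] 0.10590496163527309
```

>>> {"op": "apply_moves", "data": {
  "increments": [
    [[0, 0, -0.02], [0, 3, 0], 0],
    [[0, 0, -0.02], [0, 3, 0], 0],
    [[0, 0, 0], [0, 0, 0], 0],
    [[0, 0, -0.02], [0, 3, 0], 0],
    [[0, 0, -0.01], [0, 2, 0], 0]
  ]
}}

```text
t: 28.42
eef_pos: [525.1, 71.4, 152.7]
tcp_rot: [-1.57, -0.005, -1.922]
ft_force: [-0.5, -0.5, -1.5]
opening: 0.1
```

```bash
python3 m.py
```

```text
28.43 0.017 [-0.113  0.102  0.327] [-0.5 -0.5 -1.5] [525.1  71.4 152.7] [-1.57  -0.005 -1.922] 0.1002000827112463
28.48 0.024 [-0.068  0.128  0.315] [-0.4  0.2 -1. ] [525.1  71.4 152.7] [-1.57  -0.005 -1.924] 0.10620811997606072
28.52 0.688 [-0.095  0.116  0.305] [-0.9  1.4 -1.6] [525.1  71.4 152.7] [-1.57  -0.005 -1.922] 0.10745817957666846
28.57 0.48 [-0.109  0.177  0.308] [-0.3  0.4 -2.4] [525.1  71.4 152.7] [-1.57  -0.005 -1.921] 0.10488392083389102
```

The moment has risen to 0.32 N·m, well above the 0.12 of friction, with the key at yaw −1.92. The stem is at its closed stop. I'll back off within the play to relieve the torque, then let go.

>>> {"op": "apply_moves", "data": {
  "increments": [
    [[0, 0, 0.02], [0, -4, 0], 0],
    [[0, 0, 0.02], [0, -4, 0], 0],
    [[0, 0, 0.01], [0, -2, 0], 0],
    [[0, 0, 0], [0, 0, 0], 0],
    [[0, 0, 0], [0, 0, 0], 0]
  ]
}}

```text
t: 29.2
eef_pos: [525.7, 71.2, 152.7]
tcp_rot: [-1.571, -0.004, -1.739]
ft_force: [-0.8, -0.0, -3.0]
opening: 0.106
```

```bash
python3 m.py; python3 - <<'E'
from h import *
s=readout.state();p=read_camera('wrist');T=T_wc(p,s);c=[526,74]
for z in (194,174): print(z,brass(rect(p,T,c,z,40),40,c))
E
```

```text
29.2 -0.027 [-0.099  0.087 -0.004] [-0.8 -0.  -3. ] [525.7  71.2 152.7] [-1.571 -0.004 -1.739] 0.10635248313129178
29.25 0.002 [-0.095  0.084  0.055] [-0.5  0.4 -1.3] [525.7  71.2 152.7] [-1.571 -0.004 -1.739] 0.10755727639079914
29.3 0.001 [-0.083  0.032  0.04 ] [-0.2  0.1 -2. ] [525.7  71.2 152.7] [-1.571 -0.004 -1.739] 0.10713492270482289
29.35 0.007 [-0.146  0.08  -0.017] [-1.2  0.  -2.8] [525.7  71.2 152.7] [-1.571 -0.004 -1.738] 0.10619120777535242
194 ([529.626129252456, 90.32216437604515], (9.946542184887123, 36.068637809625834), np.float32(1.4035424))
174 ([528.0392274378136, 81.01798761170046], (11.524423452524038, 41.655073389161785), np.float32(1.4056475))
```

>>> {"op": "apply_moves", "data": {
  "increments": [
    [[0, 0, 0], [0, 0, 0], 3.5],
    [[0, 0, 0], [0, 0, 0], 3.5],
    [[0, 0, 0], [0, 0, 0], 3.5],
    [[0, -2, 0], [0, 0, 0], 3.5],
    [[0, -3, 0], [0, 0, 0], 3.5]
  ]
}}

```text
t: 30.02
eef_pos: [525.2, 71.4, 202.4]
tcp_rot: [-1.574, -0.005, -1.739]
ft_force: [0.9, -1.3, 0.7]
opening: 0.369
```

>>> {"op": "apply_moves", "data": {
  "increments": [
    [[0, -5, 0], [0, 0, 0], 3.5],
    [[0, -5, 0], [0, 0, 0], 3.5],
    [[-3, -3, 0], [0, 0, 0], 3.5],
    [[-3, 0, 0], [0, 0, 0], 3.5],
    [[0, 0, 0], [0, 0, 0], 3.5]
  ]
}}

```text
t: 30.65
eef_pos: [536.1, 132.2, 339.3]
tcp_rot: [-1.57, -0.003, -1.74]
ft_force: [-0.3, -0.3, -0.3]
opening: 0.367
```

```bash
python3 c.py; python3 - <<'E'
from h import *
s=readout.state();p=read_camera('wrist');T=T_wc(p,s);c=[526,74]
print(brass(rect(p,T,c,194,45),45,c))
for th in('key_grip','key_mouth'):print(th,[(w(T,d['point']).round(1),round(d['confidence'],2)) for d in nets.mark_of(p,th)[:4]])
q=read_camera('scene');Q=T_wc(q)
for th in['succulent_pot','tumbler','glass_jar','trowel','lantern']:print(th,[(w(Q,d['point']).round(1)) for d in nets.mark_of(q,th)[:1]])
x=pix(q,Q,[527,74,130]).astype(int)
cv2.imwrite('pics/r8.png',np.hstack([cv2.resize(q['img'][x[1]-60:x[1]+40,x[0]-40:x[0]+40,::-1],(320,400)),cv2.resize(p['img'][:,:,::-1],(480,400))]))
E
```

```text
30.65 [536.1 132.2 339.3] [-1.57   -0.0032 -1.74  ] tool x,z 59.499243591253695 -0.26120773315998136
scene key_grip [(array([529.9,  72.1, 174.9]), 0.64)]
scene key_mouth [(array([531.2,  74.5,  70. ]), 0.72)]
scene flange [(array([528.4,  67.5, 101.7]), 0.86)]
side key_grip [(array([523.5,  75.1, 171. ]), 0.56)]
side key_mouth [(array([525.8,  75.2,  69. ]), 0.55)]
side flange [(array([525.8,  73.8, 100.6]), 0.59)]
([528.6867083801474, 82.71574070142663], (10.09135804447442, 51.69223083700225), np.float32(1.4211303))
key_grip [(array([346.5, 257.8, 106.1]), 0.93), (array([423.6, 208. , 107.7]), 0.89), (array([526.5,  73.2, 174.6]), 0.81), (array([429.2, 288.2, 105.2]), 0.62)]
key_mouth [(array([425.1, 201.6,  -1.9]), 0.97), (array([347.1, 255. ,  -0.7]), 0.88), (array([528.3,  79.3,  67.3]), 0.74), (array([427.5, 289.3,   1.1]), 0.7)]
succulent_pot [array([ 760. , -197. ,   -0.8])]
tumbler [array([364.5, 426.2,  -0.9])]
glass_jar [array([6.772e+02, 3.833e+02, 1.000e-01])]
trowel [array([762.2,  44.7,  -7.2])]
lantern [array([546.4, 486.6,   1.3])]
```

```bash
python3 -c "
from h import *
env.job_done();print(readout.state()['t'])"
```

```text
the job is handed in; nothing more can be done
the job is handed in; nothing more can be done
```

The job is handed in: the gas key stands in the valve, released, with the valve turned clockwise to what I read as its closed stop. I inferred the stop from torque because the key hides the stem. No verdict was reported.

I took the key farthest from the base, at about (520, 272) mm, lowered it in line onto the stem and turned it clockwise.

**First turn:** it went about 143° with no clear stop. The valve only has 90°, plus about 20° of play, so I think the key slipped past the stop.

**Second turn:** I lifted the key off and saw the stem at about +7° (mod 90°), consistent with about 82° turned. The key slid about 33 mm down in the fingers during that lift. I re-seated it, regripped the bow lower and turned again in small steps. The moment rose to 0.32 N·m at yaw −1.92, against about 0.12 of friction. I then backed off to zero torque and let go.

**Last checks:**
- **Key:** the networks put its foot at 67–70 mm, which is the bore floor, and its bow's middle at about (526, 73, 175). That is upright and fully down.
- **Other things:** all five are within a few millimetres of where they started.
- **Arm:** it is clear of everything at a height of 339 mm.
- **Not done:** I could not view the final picture because the 12-picture limit was reached.
- **Disagreed:** I did not see the 0.32 N·m moment at similar angles in the first turn. I put that down to the slip but could not confirm it.

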